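Rock the stuck tube block out of the dry-bath heater

ROBOT

A 7-joint arm with a two-finger parallel gripper is mounted at the origin on a cart in front of the work surface, level with it; the furniture and walls round the work are solid. World frame = base frame: x ahead of the robot, y to its left, z up, the work surface at z = 0. Lengths are in m, angles in rad, forces in N, time in s.
With the tool pointing down it reaches from about 0.35 to 0.9 m from the base axis. Payload 8.1 kg.
Tool frame: the origin (TCP) lies on the centre line of the jaws, within the pads' length; the fingertips stand 19 mm ahead of it and the grasp point (between the pads) is the TCP; z points along the fingers, y is the direction in which the jaws open and shut (so a half turn about z gives the same grasp; the last joint's range is limited). The gripper opens to 92 mm and grips with 3 to 60 N. Pads are 19 mm wide; open, the fingers measure 130 mm over their backs; the gripper's body (75 mm by 190 mm) begins 47 mm behind the grasp point.
Start: joints at [1.229, 0.434, 0.025, 1.573, -0.012, 1.134, -0.075], TCP at [0.148, -0.607, 0.246] pointing down, gripper open.
Joint ranges: [-2.62, 2.62], [-0.44, 2.09], [-1.27, 1.32], [0.08, 2.57], [-1.32, 4.46], [0.12, 2], [-2.74, 2.74]. Speed limits (rad/s): [2.22, 2.22, 3.01, 3.01, 3.14, 3.14, 3.14].

INTERFACE

Orientations are given as a rotation vector (axis times angle).
In Python, from cell import monitor, imaging, workorder, outline_of gives the robot as it stands.
- The arm moves only by the tool move_arm, never from a script. Its argument "series" is a list of rows, each a list of 6 numbers: the shift along the world's x, y, z in cm, then the turn, a rotation vector about the world's x, y, z in degrees. A call has 1 to 8 rows; each row shifts and turns the commanded pose from where the row before left it; what a row does not reach is not made up. A row lasts 1/10 s, in which the tool goes at most 50 mm and 8.59 degrees, less where a joint would pass 70% of its speed; a pose out of reach is approached as far as the arm can. A call with a gripper value outside its range is refused whole. "grip" is the opening, from 0 (shut) to 1 (fully open), set as the call begins (left out, the last holds). The fingers move at their own pace and stop on an object; "force" is the grip in N (left out, the last holds). Time passes only in rows, so rows that do not move let the fingers close. It gives the time, the measured TCP pose, the force and the opening at its end, in the units of the state.
- monitor.observe(): the state, without advancing time (a new reading comes with each control period).
- imaging.get_image(name): name is "scene" or "top" or "wrist"; returns a dict with "color" (384x512x3 uint8, red, green, blue), "fx", "fy", "cx", "cy" (pixels), "rvec" (rotation vector, rad) and "tvec" (3), from world to camera coordinates, as OpenCV has them; the wrist camera has in their place "mount" (4x4, takes a point from camera to tool coordinates, whose origin is the TCP and whose axes are the flange's). Camera axes: x right, y down, z forward; pixel columns grow to the right and rows downward; lengths in m; the calibration is good to about 2 mm. A picture is of the moment at which its call begins: read the wrist's pose just before it. There is no depth.
- workorder.sign_off(): hands the job in, once; it reports no verdict.
Trained networks look in the newest picture that a camera, given by its name, has taken for a name from the list of things; names that differ only in an ending like _2 or _b are one class to them, and where a whole thing is asked for, a point or a joint stands for the part that bears it (a point fixed in the world has none). Each returns a list of dicts, best first, with "p" (0 to 1); they miss things now and then, are a little off and sometimes report something else, mostly with a low value. They report only what shows in the picture. A call takes as long as a camera call. They do not tell look-alikes from the thing itself.
- outline_of(camera, thing): "mask" (384x512 bool, what is visible of it) and "rect" ([left, top, width, height] in pixels, round what is visible of it).
The state is a dict: "clock": time; "joints": joint angles; "dq": joint speeds; "joint_efforts": joint torques, N m; "position": TCP position; "ee_rot": TCP orientation; "force": force on the tool from outside, world axes, zero at the start; "ft_torque": the same for the moment, N m; "width": opening from 0.0 (shut) to 1.0 (fully open).
Only numpy, scipy, OpenCV 4.12 (cv2) and the standard library are available. Lean on these libraries where they do the work, as an engineer would, in place of code of your own. Each camera call takes 0.05 s, during which the arm holds its last target. There are 200 camera calls.

TASK

The metal tube block is stuck in the dry-bath heater under two stiff sliding keepers: hold it by its lifting grip and rock it side to side, towards one keeper and then the other, until the block itself has pushed both back and is free. Do not press on the heater or keepers with the gripper, and leave the vial, pot and dish alone. Then lift the block straight up and finish while holding it still and upright over its pocket, its foot just clear, about 2 to 3 cm above the tops of the keepers.

Things in the scene. Friction and masses are not known exactly. Their poses are not given: they have to be found in the camera images.
- heater: White dry-bath heater, fixed, a low box 120 (x) by 150 (y) mm, its deck 36 mm above the bench, with a front panel 29 mm deep on the -x side. Origin: on the bench under the middle of its pocket; z up; y runs from the right keeper to the left one (the rocking direction). Two steel keepers slide on the deck along y, at x = 0; their tops are 59.5 mm above the bench.
- pocket (a point): Centre of the slot bottom where the block's keel stands, 8 mm above the bench over the heater's origin. The slot is 54 (x) by 20 (y) mm and 7 mm deep, sunk in the floor of a pocket 66 (x) by 64 (y) mm that is open to the deck.
- block: Loose aluminium tube block, 0.2 to 0.45 kg, 102 mm tall. Origin: centre of its foot; axes as the heater's at the start. Keel 50 (x) by 16 (y) mm up to z = 14: 2 mm play each way in the slot, so the block can tip sideways about it. Body 60 by 44 mm, z = 14 to 40, its top is the shoulder. Neck 16 by 18 mm to z = 68, then the lifting grip to z = 102.
- block_grip (a point): Centre of the lifting grip (22 mm in x, 34 mm in y, 34 mm tall), 88 mm above the foot. With the fingers on the faces 22 mm apart in x, moving it level along the heater's y tips the block between them. About 15 to 20 mm of grip travel each way tips it 0.13 to 0.2 rad and pushes that keeper back 6 to 9 mm, with a few newtons.
- keeper_left (a joint): How far (m) the keeper on the heater's +y side is pushed back from the block: 0 fully in, 0.009 end stop. It slides stiffly (8 N) and stays where pushed; starts at 0 to 0.0015. At 0 its face is 0.5 mm from the block's side and its lip hooks 4.5 mm over the shoulder, 5 mm above it. The upright block passes when both are back 6 mm or more.
- keeper_right (a joint): The same for the keeper on the heater's -y side: m pushed back towards -y.
- vial: Bystander: small capped vial, 25 mm across, 60 mm tall; origin at the centre of its underside.
- pot: Bystander: specimen pot with a screw cap, 46 mm across, 57 mm tall; origin at the centre of its underside.
- dish: Bystander: flat petri dish, 58 mm across, 13 mm high; origin at the centre of its underside.
Things that resemble listed ones, but are neither listed nor needed, are in the scene too. Leave any purple look-alike of the block alone.

How it is judged:
On the way:
1. the block has been rocked to both sides: each keeper is pushed back more than 3 mm while the foot is still in the slot (value of joint each of keeper_left, keeper_right above 0.003 m and z of block in the frame of heater below 0.02 m), for 0.1 s.
At the end, for the whole second after the job is handed in: The block is held in the fingers, still (under 20 mm/s), upright within 0.17 rad, its foot 64 to 115 mm above the bench (4.5 to 55 mm above the keepers' tops) and within 30 mm sideways of the heater's centre, touching nothing of the heater, with both keepers pushed back more than 3 mm (z of block in the frame of heater between 0.064 and 0.115 m and horizontal distance between block and heater below 0.03 m and angle between block's own z axis and vertical below 0.17 rad and linear speed of block below 0.02 m/s and contact force between block and the fingers above 1 N and contact force between block and heater below 0.1 N and value of joint each of keeper_left, keeper_right above 0.003 m); the arm keeps its last pose, push and grip.
It fails at once if the gripper or arm pressed on the heater or its keepers (more than 2 N) (contact force between any of the fingers, the arm and heater above 2 N).
It fails at once if the vial, the pot or the dish was moved more than 15 mm (distance of any of vial, pot, dish from where it was at the start of the episode above 0.015 m).
It also fails if it takes over 50 s, if anything falls off the work surface, if the arm or the gripper's body presses on something with over 40 N, if the wrist force passes 120 N, or if a joint passes its speed limit or range.

## Working session

There is one attempt and no reset: what is moved stays moved. The work goes in short steps, Python scripts to look and compute and a tool call to move; the robot and the scene stay as the last step left them, time stands still between calls to the robot, and variables do not carry over. Pictures are saved under pics/ and viewed, about 8 in all and at most 12, crops included, and the job is handed in when it is done.

Besides the shell and the picture viewer there is one more tool, called after "Call:" as a command line: name --pt "numbers of a row" for each row, then --argument value for the rest. move_arm: Moves the arm, as the interface text tells. Its arguments: {"type":"object","properties":{"series":{"type":"array"},"grip":{"type":"number"},"force":{"type":"number"}},"required":["series"]}

```bash
mkdir -p pics; cat > h.py <<'E'
import numpy as np, cv2
from cell import monitor, imaging, workorder, outline_of
def cam(n):
    im=imaging.get_image(n); return im
def save(im,f,scale=1,crop=None):
    c=im["color"][:,:,::-1]
    if crop: l,t,w,h=crop; c=c[t:t+h,l:l+w]
    cv2.imwrite(f,cv2.resize(c,None,fx=scale,fy=scale,interpolation=cv2.INTER_CUBIC))
def K(im): return np.array([[im["fx"],0,im["cx"]],[0,im["fy"],im["cy"]],[0,0,1.]])
def ray(im,u,v):
    R=cv2.Rodrigues(np.array(im["rvec"],float))[0]; t=np.array(im["tvec"],float)
    return -R.T@t, R.T@np.linalg.solve(K(im),[u,v,1.])
def atz(im,u,v,z):
    o,d=ray(im,u,v); return o+d*(z-o[2])/d[2]
def proj(im,P):
    return cv2.projectPoints(np.array(P,float).reshape(-1,3),np.array(im["rvec"],float),np.array(im["tvec"],float),K(im),None)[0].reshape(-1,2)
E
python3 - <<'E'
from h import *
s=monitor.observe(); print({k:np.round(v,3) for k,v in s.items()})
ims={}
for n in("top","scene"):
    im=cam(n); ims[n]=im
    o,_=ray(im,0,0); print(n,o.round(3))
    for t in("block","heater","keeper_left","vial","pot","dish"):
        for r in outline_of(n,t)[:3]:
            ys,xs=np.nonzero(r["mask"]); u,v=xs.mean(),ys.mean()
            print(n,t,round(r["p"],2),r["rect"],u.round(1),v.round(1),atz(im,u,v,0.05).round(3))
cv2.imwrite("pics/a.png",np.vstack([ims["top"]["color"],ims["scene"]["color"]])[:,:,::-1][:, :])
a=cv2.imread("pics/a.png"); cv2.imwrite("pics/a.png",cv2.resize(a,(400,600)) if 0 else np.hstack([cv2.resize(a[:384],(400,300)),cv2.resize(a[384:],(400,300))]))
save(ims["top"],"pics/top.png",1.5)
save(ims["scene"],"pics/scene.png",1.5)
E
```

```text
{'clock': np.float64(0.0), 'joints': array([ 1.229,  0.435,  0.025,  1.574, -0.012,  1.134, -0.075]), 'dq': array([ 0.001, -0.   ,  0.001,  0.   ,  0.001,  0.   ,  0.   ]), 'joint_efforts': array([-1.0000e-03, -6.6785e+01,  9.8500e-01, -3.1445e+01, -6.0000e-02,
        4.3000e-02,  0.0000e+00]), 'position': array([ 0.148, -0.607,  0.245]), 'ee_rot': array([-3.118e+00, -3.740e-01,  1.000e-03]), 'force': array([-0.021,  0.193, -0.726]), 'ft_torque': array([0.007, 0.001, 0.037]), 'width': np.float64(1.002)}
top [ 0.285 -0.159  0.909]
top block 0.61 [184.4, 205.9, 24.1, 25.6] 196.1 218.4 [ 0.39  -0.001  0.05 ]
top block 0.59 [249.8, 188.7, 22.1, 27.2] 262.2 202.0 [ 0.436 -0.165  0.05 ]
top heater 0.58 [231.6, 176.3, 67.0, 67.5] 263.3 209.7 [ 0.416 -0.168  0.05 ]
top keeper_left 0.43 [235.6, 197.0, 20.1, 14.9] 247.2 204.3 [ 0.429 -0.127  0.05 ]
top vial 0.49 [299.1, 191.2, 8.6, 13.0] 302.4 199.0 [ 0.446 -0.266  0.05 ]
top pot 0.71 [296.6, 172.7, 15.1, 14.3] 302.6 179.9 [ 0.495 -0.266  0.05 ]
top dish 0.86 [303.0, 201.6, 23.4, 26.6] 313.1 214.5 [ 0.407 -0.293  0.05 ]
scene [0.115 0.312 0.7  ]
scene block 0.74 [252.2, 195.4, 30.1, 37.9] 268.8 213.3 [ 0.441 -0.173  0.05 ]
scene block 0.68 [222.0, 253.6, 38.0, 41.7] 239.2 274.7 [0.391 0.005 0.05 ]
scene heater 0.94 [229.6, 194.8, 79.1, 66.9] 273.0 230.0 [ 0.403 -0.136  0.05 ]
scene keeper_left 0.52 [251.5, 215.3, 20.6, 24.0] 261.8 227.7 [ 0.428 -0.126  0.05 ]
scene vial 0.6 [254.2, 190.7, 27.0, 41.0] 269.1 212.8 [ 0.441 -0.175  0.05 ]
scene pot 0.77 [262.9, 176.5, 18.4, 21.3] 272.3 184.9 [ 0.491 -0.26   0.05 ]
scene dish 0.73 [298.5, 190.0, 18.3, 20.3] 304.9 199.6 [ 0.394 -0.265  0.05 ]
```

View pics/top.png

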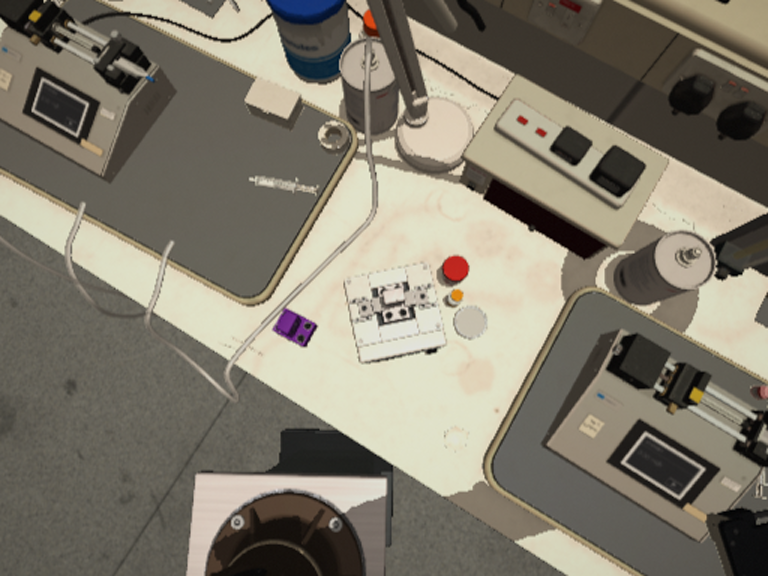

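View pics/scene.png

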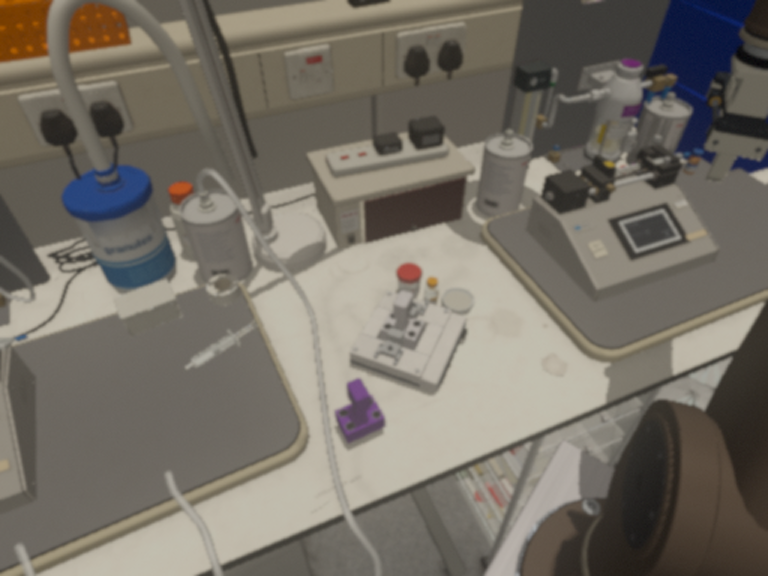

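The top view shows the heater with the aluminium block at about (262,197) px. The keepers are at (241,206) and (283,195) px. The purple decoy is to the left at (196,218), and the pot, vial and dish are on the heater's right. The networks' "vial" in the scene view is wrong, since that detection is the block.

```bash
python3 - <<'E'
from h import *
im=cam("top")
f=lambda n,u,v,z:print(n,atz(im,u/1.5,v/1.5,z).round(3))
f("kl",364,309,.0595);f("kr",424,291,.0595);f("grip",394,296,.11)
# heater deck corners
c=[atz(im,u/1.5,v/1.5,.036)for u,v in((346,279),(433,264),(443,346),(361,361))]
print(np.round(c,3)); f("box near",590,250,.1); f("box near0",590,250,.0); f("pump",560,440,.1); f("pumptop",610,340,.15)
l=atz(im,364/1.5,309/1.5,.0595)-atz(im,424/1.5,291/1.5,.0595); print("yaw",np.degrees(np.arctan2(-l[0],l[1])))
e=c[0]-c[1];print(np.degrees(np.arctan2(-e[0],e[1])));e=c[3]-c[2];print(np.degrees(np.arctan2(-e[0],e[1])))
for n,p in(("pot",.057),("vial",.06)):
    r=outline_of("top",n)
    if r: l,t,w,h=r[0]["rect"]; print(n,atz(im,l+w/2,t+h/2,p).round(3))
E
```

```text
kl [ 0.423 -0.117  0.06 ]
kr [ 0.456 -0.215  0.06 ]
grip [ 0.436 -0.165  0.11 ]
[[ 0.478 -0.083  0.036]
 [ 0.508 -0.232  0.036]
 [ 0.367 -0.25   0.036]
 [ 0.339 -0.113  0.036]]
box near [ 0.521 -0.48   0.1  ]
box near0 [ 0.55 -0.52  0.  ]
pump [ 0.225 -0.419  0.1  ]
pumptop [ 0.371 -0.482  0.15 ]
yaw 18.283587504664794
11.401524737685289
11.627706270223332
vial [ 0.445 -0.265  0.06 ]
```

Call:
move_arm --pt "0 0 4 0 0 0" --pt "2 3 2 0 0 7" --pt "2.4 3.7 0 0 0 7.5" --pt "2.4 3.7 0 0 0 7.5" --pt "2.4 3.7 0 0 0 7.5" --pt "2.4 3.7 0 0 0 7.5" --pt "2.4 3.7 0 0 0 7.5" --pt "2.4 3.7 0 0 0 7.5" --grip 1

```text
clock: 1.65
position: [0.3125, -0.3537, 0.306]
ee_rot: [2.634, 1.71, -0.0]
force: [1.3, 0.2, -0.2]
width: 0.997
```

Call:
move_arm --pt "2.4 3.7 0 0 0 7.5" --pt "2.4 3.7 0 0 0 7.5" --pt "2.4 3.7 0 0 0 7.5" --pt "2.4 3.7 0 0 0 7.5" --pt "2.4 3.7 0 0 0 7" --pt "0.4 0.2 0 0 0 0" --pt "0 0 0 0 0 0"

```text
clock: 2.35
position: [0.4364, -0.1674, 0.3058]
ee_rot: [1.96, 2.455, 0.0]
force: [-0.9, -0.2, -0.2]
width: 0.997
```

```bash
cat >> h.py <<'E'
def wrist():
    s=monitor.observe(); im=imaging.get_image("wrist")
    T=np.eye(4); T[:3,:3]=cv2.Rodrigues(np.array(s["ee_rot"],float))[0]; T[:3,3]=s["position"]
    W=np.linalg.inv(T@np.array(im["mount"])); im["rvec"]=cv2.Rodrigues(W[:3,:3])[0]; im["tvec"]=W[:3,3]
    return s,im
E
python3 - <<'E'
from h import *
s,im=wrist(); print({k:np.round(s[k],3) for k in("clock","joints","position","ee_rot","force")})
R=cv2.Rodrigues(s["ee_rot"])[0]; print(R.round(3), np.degrees(np.arctan2(R[1,1],R[0,1])))
save(im,"pics/w1.png",1.5)
for t in("block","heater","keeper_left","pot","vial"):
    for r in outline_of("wrist",t)[:3]: print(t,round(r["p"],2),r["rect"])
E
```

```text
{'clock': np.float64(2.35), 'joints': array([ 0.709,  0.172, -0.525,  1.814,  0.093,  1.18 ,  0.378]), 'position': array([ 0.436, -0.167,  0.306]), 'ee_rot': array([1.96 , 2.455, 0.   ]), 'force': array([-0.887, -0.225, -0.221])}
[[-0.221  0.975  0.   ]
 [ 0.975  0.221  0.   ]
 [-0.     0.    -1.   ]] 12.786140218205205
block 0.9 [224.6, 0.0, 57.8, 64.0]
block 0.58 [236.0, 145.9, 43.4, 40.6]
heater 0.87 [193.8, 106.5, 107.9, 99.9]
keeper_left 0.69 [245.5, 117.1, 20.3, 32.9]
pot 0.62 [263.9, 217.3, 30.7, 36.4]
vial 0.69 [240.9, 215.2, 14.4, 24.5]
```

View pics/w1.png

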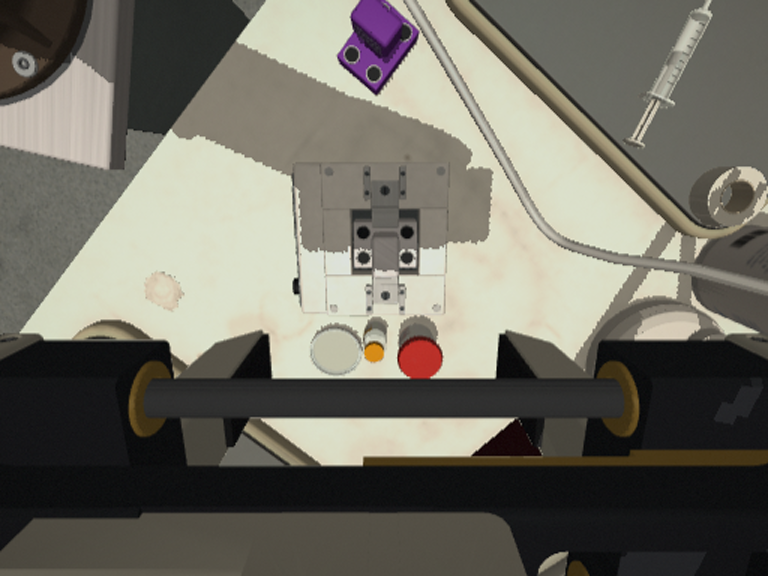

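The wrist view shows the heater nearly squared with the jaws. The keeper pins are at (386,190) and (385,296) in the 1.5x picture, and the grip top is around (386,250).

```bash
python3 - <<'E'
from h import *
s,im=wrist()
P=lambda u,v,z:atz(im,u/1.5,v/1.5,z)
kl,kr=P(385,190,.057),P(385.5,296,.057); c=(kl+kr)/2
e=kl-kr; y=np.degrees(np.arctan2(-e[0],e[1])); print(kl.round(4),kr.round(4),"mid",c.round(4),"yaw",y,np.linalg.norm(e))
d=[P(u,v,.036)for u,v in((449,163),(446,315),(325,163),(325,315))]
print(np.round(d,4)); 
for a,b in((0,1),(2,3)):
    e=d[a]-d[b];print(np.degrees(np.arctan2(-e[0],e[1])),np.linalg.norm(e))
e=d[0]-d[2];print(np.degrees(np.arctan2(e[1],e[0])),np.linalg.norm(e))
# project model for overlay
import itertools
def draw(img,cx,cy,yaw):
    a=np.radians(yaw);R=np.array([[np.cos(a),-np.sin(a)],[np.sin(a),np.cos(a)]])
    def poly(x,yy,z,col):
        q=[[*(R@[sx*x,sy*yy]+[cx,cy]),z]for sx,sy in((1,1),(1,-1),(-1,-1),(-1,1))]
        cv2.polylines(img,[np.round(proj(im,q)*4).astype(int)],True,col,1)
    poly(.06,.075,.036,(0,0,255));poly(.033,.032,.036,(0,255,0));poly(.011,.017,.11,(255,0,0));poly(.03,.022,.048,(255,0,255))
g=cv2.resize(im["color"][:,:,::-1],None,fx=4,fy=4,interpolation=cv2.INTER_CUBIC)
draw(g,c[0],c[1],y)
cv2.imwrite("pics/o1.png",g[400:880,720:1280])
E
```

```text
[ 0.4246 -0.1155  0.057 ] [ 0.4465 -0.2115  0.057 ] mid [ 0.4355 -0.1635  0.057 ] yaw 12.861301026269798 0.09851948142072259
[[ 0.4772 -0.0799  0.036 ]
 [ 0.5125 -0.2241  0.036 ]
 [ 0.3655 -0.1047  0.036 ]
 [ 0.3923 -0.2507  0.036 ]]
13.739697835290972 0.14839357918924995
10.3972272298305 0.1484459070937936
12.518775027433021 0.11441564537154768
```

View pics/o1.png

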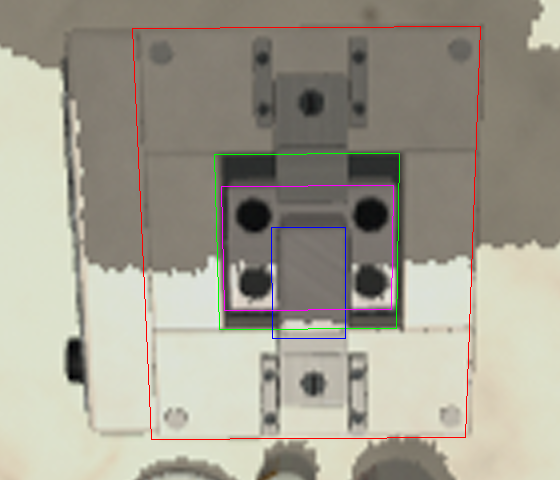

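The overlay fits within 1–2 mm, with yaw about 12.8°. The grip top reads about 2–3 mm towards +y. I'll descend straight over the grip.

Call:
move_arm --pt "0 0.6 -4 0 0 0" --pt "0 0 -4.5 0 0 0" --pt "0 0 -4.5 0 0 0" --pt "0 0 -4 0 0 0" --pt "0 0 -2.5 0 0 0" --pt "0 0 -1.4 0 0 0" --pt "0 0 0 0 0 0" --pt "0 0 0 0 0 0"

```text
clock: 3.5
position: [0.4359, -0.1626, 0.0971]
ee_rot: [-1.963, -2.452, -0.0]
force: [0.1, 0.5, 0.7]
width: 0.998
```

```bash
python3 - <<'E'
from h import *
s,im=wrist(); print({k:np.round(s[k],3) for k in("clock","position","ee_rot","force","width")})
save(im,"pics/w2.png",1.5)
E
```

```text
{'clock': np.float64(3.5), 'position': array([ 0.436, -0.163,  0.097]), 'ee_rot': array([-1.963, -2.452, -0.   ]), 'force': array([0.081, 0.493, 0.7  ]), 'width': np.float64(0.998)}
```

View pics/w2.png

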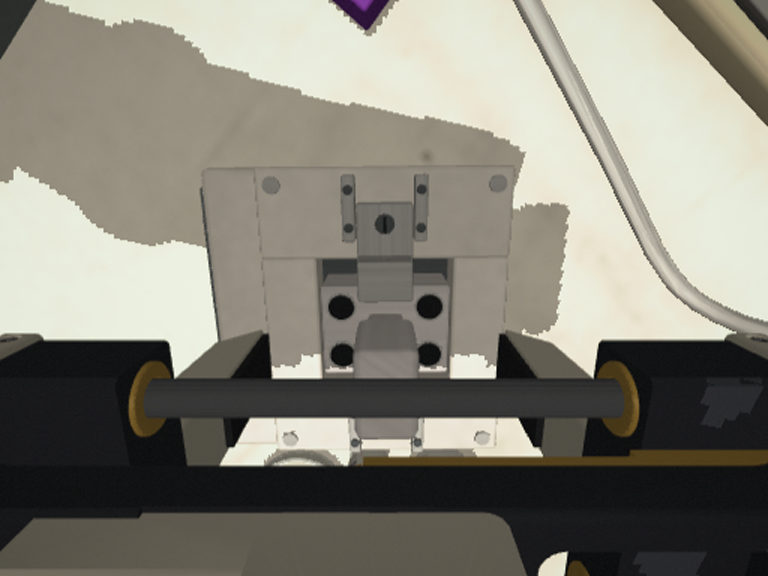

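The grip is centred between the open fingers, at about (385,375), and the block is still under the keeper lips. Closing on it.

Call:
move_arm --pt "0 0 0 0 0 0" --pt "0 0 0 0 0 0" --pt "0 0 0 0 0 0" --pt "0 0 0 0 0 0" --pt "0 0 0 0 0 0" --pt "0 0 0 0 0 0" --pt "0 0 0 0 0 0" --pt "0 0 0 0 0 0" --grip 0 --force 20

```text
clock: 4.35
position: [0.4358, -0.1623, 0.0967]
ee_rot: [-1.962, -2.453, 0.0]
force: [0.3, -0.6, 0.2]
width: 0.354
```

Call:
move_arm --pt "0 0 0 0 0 0" --pt "0 0 0 0 0 0" --pt "0 0 0 0 0 0" --pt "0 0 0 0 0 0"

```text
clock: 4.75
position: [0.4358, -0.1622, 0.0967]
ee_rot: [-1.962, -2.453, -0.0]
force: [0.7, 0.2, -1.5]
width: 0.241
```

Gripped: the opening reads 22 mm. Rocking towards the left keeper.

Call:
move_arm --pt "-0.1 0.4 0 0 0 0" --pt "-0.1 0.4 0 0 0 0" --pt "-0.1 0.4 0 0 0 0" --pt "-0.1 0.4 0 0 0 0" --pt "0 0.2 0 0 0 0" --pt "0 0 0 0 0 0"

```text
clock: 5.35
position: [0.4322, -0.1456, 0.0972]
ee_rot: [1.962, 2.45, -0.001]
force: [0.7, -6.5, 0.7]
width: 0.238
```

Call:
move_arm --pt "-0.05 0.2 0 0 0 0" --pt "0 0 0 0 0 0" --pt "0 0 0 0 0 0"

```text
clock: 5.65
position: [0.4318, -0.1438, 0.0972]
ee_rot: [1.963, 2.45, -0.001]
force: [0.6, -7.3, 1.9]
width: 0.241
```

```bash
python3 - <<'E'
from h import *
s,im=wrist(); print({k:np.round(s[k],3) for k in("clock","position","ee_rot","force","width")})
save(im,"pics/w3.png",2.5,(120,90,270,220))
E
```

```text
{'clock': np.float64(5.65), 'position': array([ 0.432, -0.144,  0.097]), 'ee_rot': array([ 1.963e+00,  2.450e+00, -1.000e-03]), 'force': array([ 0.63 , -7.301,  1.856]), 'width': np.float64(0.241)}
```

View pics/w3.png

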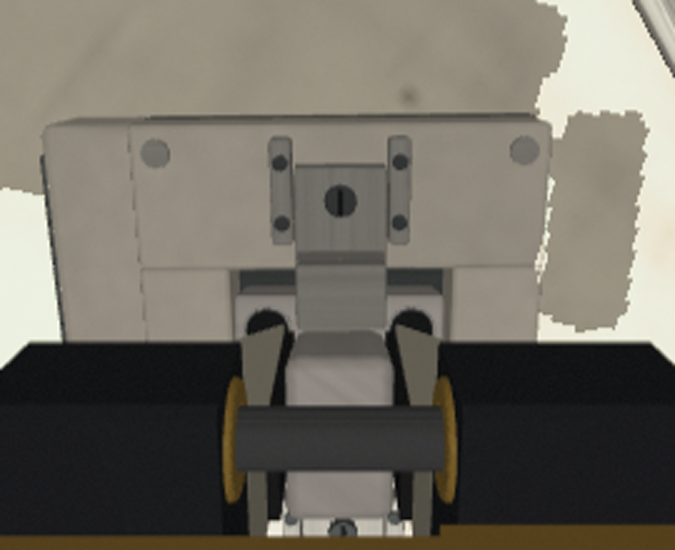

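The left keeper has slid back relative to its side rails by roughly 5 mm, and the 7 N force shows it isn't at the stop yet. Pushing a little further.

Call:
move_arm --pt "-0.05 0.2 0 0 0 0" --pt "-0.03 0.15 0 0 0 0" --pt "0 0 0 0 0 0" --pt "0 0 0 0 0 0"

```text
clock: 6.1
position: [0.431, -0.1403, 0.0972]
ee_rot: [1.963, 2.45, -0.001]
force: [0.9, -7.3, 1.2]
width: 0.24
```

Call:
move_arm --pt "-0.03 0.15 0 0 0 0" --pt "0 0 0 0 0 0" --pt "0 0 0 0 0 0"

```text
clock: 6.4
position: [0.4307, -0.1388, 0.0972]
ee_rot: [1.963, 2.45, -0.001]
force: [1.3, -5.8, 0.6]
width: 0.241
```

```bash
python3 - <<'E'
from h import *
s,im=wrist(); print({k:np.round(s[k],3) for k in("clock","position","force","width")})
save(im,"pics/w4.png",4,(190,90,140,140))
E
```

```text
{'clock': np.float64(6.4), 'position': array([ 0.431, -0.139,  0.097]), 'force': array([ 1.337, -5.845,  0.632]), 'width': np.float64(0.241)}
```

View pics/w4.png

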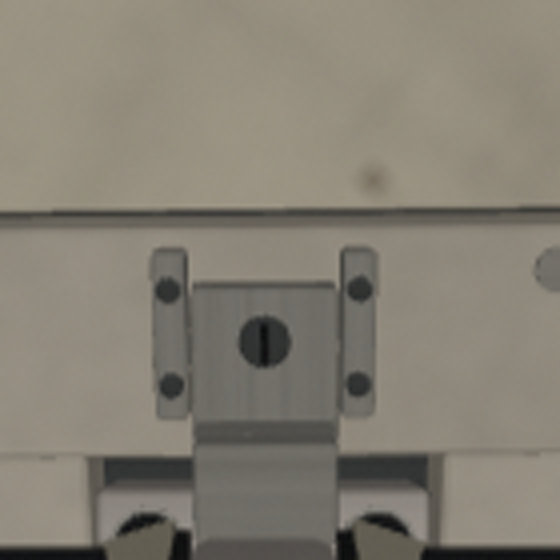

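```bash
python3 - <<'E'
from h import *
s,im=wrist()
d=np.array([-np.sin(np.radians(12.8)),np.cos(np.radians(12.8))])
def at(pos,u,v,z):
    R=cv2.Rodrigues(np.array(s["ee_rot"]))[0];T=np.eye(4);T[:3,:3]=R;T[:3,3]=pos
    W=np.linalg.inv(T@np.array(im["mount"]));i=dict(im,rvec=cv2.Rodrigues(W[:3,:3])[0],tvec=W[:3,3]);return atz(i,u,v,z)
for z in(.057,.0595):
  a=[at(p,u,v,z)[:2]@d for p,u,v in(((.4364,-.1674,.3058),385/1.5,190/1.5),((.4359,-.1626,.0971),385/1.5,224/1.5),(s["position"],256,175.25))]
  print(np.round(a,4))
# deck references: bolt bars' top ends, z~.045, and pocket edge at .036
for n,p,v in(("w2",(.4359,-.1626,.0971),258/1.5),("w4",s["position"],90+455/4)): print(n,(at(p,256,v,.036)[:2]@d).round(4))
E
```

```text
[-0.2055 -0.2042 -0.1965]
[-0.2053 -0.2039 -0.196 ]
w2 -0.2231
w4 -0.2228
```

The left keeper is back by about 8 mm, and the pocket edge reads the same in both views, so the measurement is consistent. Now rocking to the other side.

Call:
move_arm --pt "0.1 -0.5 0 0 0 0" --pt "0.1 -0.5 0 0 0 0" --pt "0.1 -0.5 0 0 0 0" --pt "0.1 -0.4 0 0 0 0" --pt "0.1 -0.4 0 0 0 0" --pt "0 0 0 0 0 0"

```text
clock: 7.1
position: [0.4351, -0.1607, 0.0966]
ee_rot: [-1.963, -2.452, 0.0]
force: [-0.3, 1.5, -0.3]
width: 0.24
```

Call:
move_arm --pt "0.1 -0.4 0 0 0 0" --pt "0.1 -0.4 0 0 0 0" --pt "0.1 -0.4 0 0 0 0" --pt "0.1 -0.4 0 0 0 0" --pt "0.05 -0.3 0 0 0 0" --pt "0 0 0 0 0 0" --pt "0 0 0 0 0 0"

```text
clock: 7.8
position: [0.4395, -0.1788, 0.0966]
ee_rot: [-1.962, -2.453, -0.0]
force: [-1.2, 5.7, 0.8]
width: 0.241
```

Call:
move_arm --pt "0.1 -0.3 0 0 0 0" --pt "0.05 -0.25 0 0 0 0" --pt "0.03 -0.15 0 0 0 0" --pt "0 0 0 0 0 0" --pt "0 0 0 0 0 0"

```text
clock: 8.3
position: [0.4412, -0.1855, 0.0966]
ee_rot: [-1.961, -2.453, -0.0]
force: [-1.8, 5.9, 1.1]
width: 0.239
```

Call:
move_arm --pt "0.02 -0.1 0 0 0 0" --pt "0 0 0 0 0 0" --pt "-0.1 0.5 0 0 0 0" --pt "-0.1 0.5 0 0 0 0" --pt "-0.1 0.5 0 0 0 0" --pt "-0.1 0.5 0 0 0 0" --pt "-0.15 0.4 0 0 0 0" --pt "0 0 0 0 0 0"

```text
clock: 9.1
position: [0.4364, -0.1625, 0.0969]
ee_rot: [1.961, 2.454, 0.001]
force: [1.2, -0.5, -2.7]
width: 0.235
```

Lifting gently first to feel for the lips.

Call:
move_arm --pt "0 0 0.2 0 0 0" --pt "0 0 0.2 0 0 0" --pt "0 0 0.2 0 0 0" --pt "0 0 0.2 0 0 0" --pt "0 0 0 0 0 0" --force 30

```text
clock: 9.6
position: [0.4363, -0.1633, 0.105]
ee_rot: [1.963, 2.453, 0.0]
force: [0.5, -0.2, -2.5]
width: 0.24
```

```bash
python3 - <<'E'
from h import *
s,im=wrist(); print({k:np.round(s[k],3) for k in("clock","position","force","ft_torque","width")})
sc=cam("scene"); a=sc["color"][170:280,210:330]; w=im["color"][90:240,150:350]
a=cv2.resize(a,(480,440),interpolation=cv2.INTER_CUBIC); 
w=cv2.resize(w,(320,240),interpolation=cv2.INTER_CUBIC); w=np.vstack([w,np.zeros((200,320,3),np.uint8)])
cv2.imwrite("pics/l1.png",np.hstack([a,w])[:,:,::-1])
E
```

```text
{'clock': np.float64(9.6), 'position': array([ 0.436, -0.163,  0.105]), 'force': array([ 0.531, -0.222, -2.477]), 'ft_torque': array([ 0.008, -0.132, -0.069]), 'width': np.float64(0.24)}
```

View pics/l1.png

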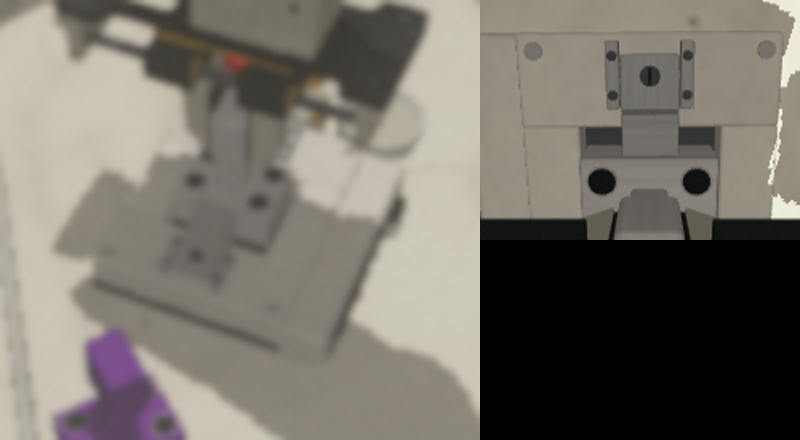

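The block is 8 mm up with only about 2.5 N of weight on the wrist, so it is past the 5 mm lip gap and free. Continuing straight up.

Call:
move_arm --pt "0 0 0.5 0 0 0" --pt "0 0 0.7 0 0 0" --pt "0 0 0.8 0 0 0" --pt "0 0 1 0 0 0" --pt "0 0 1 0 0 0" --pt "0 0 1 0 0 0" --pt "0 0 1 0 0 0" --pt "0 0 0.9 0 0 0"

```text
clock: 10.5
position: [0.4363, -0.1633, 0.1748]
ee_rot: [1.962, 2.453, 0.0]
force: [-0.1, -0.3, -3.7]
width: 0.236
```

Call:
move_arm --pt "0 0 0 0 0 0" --pt "0 0 0 0 0 0" --pt "0 0 0 0 0 0" --pt "0 0 0 0 0 0"

```text
clock: 10.9
position: [0.4359, -0.1632, 0.1733]
ee_rot: [-1.962, -2.452, 0.0]
force: [0.7, -0.5, -3.5]
width: 0.233
```

```bash
python3 - <<'E'
from h import *
s,im=wrist(); print({k:np.round(s[k],3) for k in("clock","position","force","ft_torque","width")})
sc=cam("scene"); a=sc["color"][150:270,210:330]; w=im["color"][90:240,150:350]
a=cv2.resize(a,(480,480),interpolation=cv2.INTER_CUBIC); 
w=cv2.resize(w,(320,240),interpolation=cv2.INTER_CUBIC); t=cam("top")["color"][150:270,210:370]; w=np.vstack([w,cv2.resize(t,(320,240),interpolation=cv2.INTER_CUBIC)])
cv2.imwrite("pics/l2.png",np.hstack([a,w])[:,:,::-1])
E
```

```text
{'clock': np.float64(10.9), 'position': array([ 0.436, -0.163,  0.173]), 'force': array([ 0.713, -0.504, -3.539]), 'ft_torque': array([-0.017, -0.139, -0.057]), 'width': np.float64(0.233)}
```

View pics/l2.png

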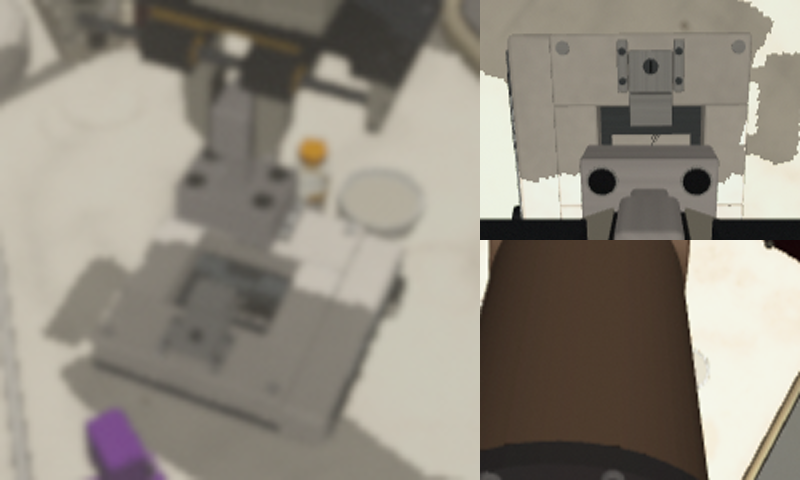

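The block hangs upright in the fingers, its foot clear above the open pocket. Both wrist views show it in the same pose in the gripper, and the vial and dish are undisturbed. Handing in.

```bash
python3 - <<'E'
from h import *
print(workorder.sign_off())
E
```

```text
the job is handed in; nothing more can be done
None
```

The block is free of the heater, and I handed the job in at about 11 s on the robot clock with it held still over its pocket. The hand-in gives no verdict.

**What I did:** I gripped the block by its lifting grip (22 mm opening) and rocked it about 24 mm towards the left keeper, then about 25 mm towards the right. The sideways force was about 7 N at most. I brought it back to centre and lifted it straight up about 77 mm.

**Last checks:**
- **Height and hold:** the TCP is at 0.173 m, which puts the foot about 84 mm above the bench, or 25 mm above the keepers' tops. The weight on the wrist is a steady 3.5 N or so, which suggests the block is touching nothing. It looks upright and within a few millimetres of the pocket centre.
- **Left keeper:** the camera put it about 8 mm back from where it started.
- **Right keeper:** I could not measure it because the gripper hid it. I infer it is back far enough because the block passed its lip with no extra force.
- **Bystanders:** the vial and dish look undisturbed in the last picture. The gripper hid the pot, so I did not check it, but nothing came down near it.

**Disagreements:** the network's "vial" in the scene view was really the block, so I ignored it. Early heater yaw readings ranged from 10° to 18°; I used 12.8°, which fitted the picture to 1–2 mm.

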